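# Hang the titrator's cover door on its hinge pin and hold it in line

### The arm

A 6-joint arm with a two-finger parallel gripper is mounted at the origin on the work surface. World frame = base frame: x ahead of the robot, y to its left, z up, the work surface at z = 0. Lengths are in m, angles in degrees, forces in N, time in s.
With the tool pointing down it reaches from about 0.4 to 0.825 m from the base axis. Payload 7 kg.
Tool frame: the origin (TCP) lies midway between the tips of the shut fingers; the grasp point (between the pads) lies 19 mm behind it; z points along the fingers, y is the line along which they close (so a half turn about z gives the same grasp; the last joint's range is limited). The gripper opens to 88 mm and grips with 3 to 60 N. Pads are 19 mm wide; open, the fingers measure 130 mm over their backs; the gripper's body (78 mm by 193 mm) begins 47 mm behind the grasp point.
Start: joints at [85.147, 20.546, 0.682, 0, -70.136, -16.507], TCP at [0.246, 0.629, 0.206] pointing down, gripper open.
Joint ranges: [-176.03, 176.03], [-82.01, 121.73], [-58.28, 71.71], [-173.87, 95.51], [-174.79, -0.11], [-173.66, 173.66]. Speed limits (degrees/s): [136.94, 136.94, 172.46, 180, 180, 180].

### API

Orientations are given as a 3x3 rotation matrix whose columns are the frame's x, y, z axes.
In Python, from rig import robot gives the robot as it stands. Calls block until the motion is done:
- robot.goto(position, orientation): joint-space move of the TCP to a pose.
- robot.servo_line(position, ori=None, speed=0.15): straight line of the TCP; ori=None keeps the orientation; speed is the mean speed in m/s.
- robot.movej(angles): joint-space move.
- robot.move_gripper(opening): opening from 0.0 (shut) to 1.0 (fully open); the grip force is fixed at half the most; returns when the fingers have stopped.
- robot.dwell(seconds).
- robot.ik(position, orientation): joint angles nearest the present ones, or None.
- robot.grab_frame(name): name is "scene" or "side" or "wrist"; returns (picture, depth): 480x640x3 uint8, red, green, blue; 480x640 float32, m along the optical axis (not along the pixel's ray), 0 where there is no reading.
- robot.camera_info(name): a dict with "vfov" (degrees; the focal length in pixels is half the picture's height over the tangent of half this angle, whatever the lens; pixels are square), "cx", "cy" (the principal point, pixels), "k1" (the pictures are not rectified: a ray, as slopes to the right and down, at radius r is drawn at 1 + k1 r^2 times it, then the intrinsics apply), "view" (4x4, takes a point from world to camera coordinates); the wrist camera has in their place "T_tool_cam" (4x4, takes a point from camera to tool coordinates, whose origin is the TCP and whose axes are the flange's). Camera axes: x right, y down, z forward; pixel columns grow to the right and rows downward; lengths in m; the calibration is good to about 2 mm. A picture is of the moment at which its call begins: read the wrist's pose just before it. camera_info takes no time and is no camera call.
A pose or a line that the arm cannot do raises robot.Unreachable and nothing moves.
- robot.job_done(): hands the job in; it is judged then, once.
Readings, each from a call of its own:
- robot.read_t(): time.
- robot.read_qpos(): joint angles.
- robot.read_qvel(): joint speeds.
- robot.read_effort(): joint torques, N m.
- robot.read_position(): TCP position.
- robot.read_tcp_rot(): TCP orientation.
- robot.read_force(): force on the tool from outside, world axes, zero at the start.
- robot.read_ft_torque(): the same for the moment, N m.
- robot.read_grip_width(): opening from 0.0 (shut) to 1.0 (fully open).
- robot.read_finger_force(): force on a finger pad.
Only numpy, scipy, OpenCV 4.12 (cv2) and the standard library are available. Lean on these libraries where they do the work, as an engineer would, in place of code of your own. Each camera call takes 0.05 s, during which the arm holds its last target. There are 200 camera calls.

### The job

Stand the plain headless hinge pin fully home in the hole of the fixed hinge knuckle on the jamb block and let go of it; then lift the white door from its stand, lower its knuckle over the pin until the two knuckles meet, and swing or set it straight in line with the fixed leaf, pointing away from the jamb block. Finish while still gripping the door there, upright and still, and leave the headed pin, the beaker, the amber bottle and the vial where they stand.

Things in the scene. Friction and masses are not known exactly. Their poses are not given: they have to be found in the camera images.
- jamb: Fixed: base plate 130 x 80 x 10 mm (to x = +30), white jamb block 65 x 40 mm (x -100 to -35, top 55 mm up), and the lower steel knuckle: upright barrel 22 mm wide, 10 to 55 mm above the bench, joined to the block by a 4 mm leaf. Origin: barrel axis at bench level; z up; +x runs level from the barrel straight away from the block, in the leaf's plane.
- jamb_bore (a point): Centre of the mouth of the fixed knuckle's hole, on its top rim, 55 mm above the bench, axes as the jamb's. The hole is vertical, 9.5 mm in diameter, blind, 40 mm deep (its floor is 15 mm above the bench).
- pin: Plain steel hinge pin, loose: a straight rod 8 mm in diameter, 75 mm long, no head, both ends tapered to 4 mm over the last 5 mm. 24 to 42 g. Stands upright in one of the two holes of the rack. Origin: centre of its lower end; z along the pin, up.
- pin_top (a point): Centre of the upper end of the hinge pin, 75 mm from its origin.
- rack: Fixed aluminium pin rack, 110 (x) x 44 mm, 40 mm high. Two vertical holes 9 mm wide, 32 mm deep, at x = -32.5 and +32.5 mm; one holds the hinge pin (43 mm stand out, up to 83 mm above the bench), the other the headed pin. Origin: centre of its underside.
- headed_pin: Bystander: a short steel pin with a mushroom head (shank 8 mm, head 18 mm in diameter and 8 mm thick, 48 mm long in all), upright in the rack's other hole, its top 56 mm above the bench. Not to be used. Origin: its lower end.
- door: Loose white door, 120 to 225 g: panel 100 (x) x 12 (y) x 80 mm (z), upright in the stand's slot; origin: centre of its lower edge. At its -x end a 4 mm steel leaf carries the upper knuckle: upright tube 22 mm wide, z = 35 to 60 mm, axis at x = -64 mm, vertical through hole 11 mm wide. Grip it across its 12 mm thickness at the upper edge.
- door_bore (a point): Centre of the lower rim of the door's knuckle hole, at (-64, 0, 35) mm in the door's frame, axes as the door's. With the door hung it coincides with point jamb_bore.
- stand: Fixed grey stand that holds the door: foot 80 x 70 x 8 mm with two walls 60 mm long (x), 10 mm thick, up to 33 mm above the bench, leaving a 14 mm slot along x. The door's lower edge rests 8 mm above the bench and it lifts straight up out of the slot. Origin: centre of the underside.
- beaker: Bystander: glass beaker, 60 mm in diameter, 85 mm high, beyond the pin rack. Origin: centre of its underside.
- amber_bottle: Bystander: amber bottle, 54 mm in diameter, 90 mm high, behind the jamb block. Origin: centre of its underside.
- vial: Bystander: small glass vial, 26 mm in diameter, 45 mm high, beyond the stand. Origin: centre of its underside.
Not all that is in view belongs to the job. Leave any black or yellow look-alike of the jamb alone.

How it is judged (in metres and radians):
On the way:
1. the hinge pin stands fully home in the fixed knuckle's hole, let go, before the door is brought to it (horizontal distance between pin and jamb_bore below 0.004 m and z of pin in the frame of jamb below 0.02 m and angle between pin's own z axis and vertical below 0.1 rad and contact force between the fingers and pin below 0.1 N and horizontal distance between door_bore and jamb_bore above 0.03 m), for 0.2 s.
At the end, for the whole second after the job is handed in: Pin home: lower end within 5 mm of the hole floor, 4 mm of the axis, upright to 0.1 rad. Door knuckle on it: axes within 4 mm, rims within 4 mm. Door in line with the leaf to 0.12 rad, away from the block, upright to 0.08 rad, still, gripped by the fingers (over 1.5 N) (horizontal distance between each of pin, door_bore and jamb_bore below 0.004 m and z of pin in the frame of jamb below 0.02 m and angle between pin's own z axis and vertical below 0.1 rad and z of door_bore in the frame of jamb between 0.052 and 0.059 m and x of door in the frame of jamb above 0.05 m and angle between the x axis of door and the x axis of jamb, either way round below 0.12 rad and angle between door's own z axis and vertical below 0.08 rad and linear speed of door below 0.02 m/s and contact force between the fingers and door above 1.5 N and contact force between the fingers and pin below 0.1 N); the arm keeps its last pose, push and grip.
It fails at once if a bystander (headed pin, beaker, amber bottle, vial) is shifted by more than 30 mm (distance of any of headed_pin, beaker, amber_bottle, vial from where it was at the start of the episode above 0.03 m).
It also fails if it takes over 70 s, if anything falls off the work surface, if the arm or the gripper's body presses on something with over 40 N, if the wrist force passes 120 N, or if a joint passes its speed limit or range.

## Working session

There is one attempt and no reset: what is moved stays moved. The work goes in short steps, each a Python script; the robot and the scene stay as the last script left them, time stands still between calls to the robot, and variables do not carry over. Pictures are saved under pics/ and viewed, at most 10 in all, crops included, and the job is handed in when it is done.

```bash
ls; mkdir -p pics; cat > h.py <<'E'
import numpy as np, cv2
from rig import robot
def grab(name):
    R=np.array(robot.read_tcp_rot()).reshape(3,3); p=np.array(robot.read_position())
    im,d=robot.grab_frame(name); c=robot.camera_info(name)
    if 'view' in c: T=np.linalg.inv(np.array(c['view']))
    else:
        W=np.eye(4); W[:3,:3]=R; W[:3,3]=p; T=W@np.array(c['T_tool_cam'])
    f=240/np.tan(np.radians(c['vfov'])/2)
    K=np.array([[f,0,c['cx']],[0,f,c['cy']],[0,0,1.]]); D=np.array([c['k1'],0,0,0,0.])
    return dict(im=im,d=d,T=T,K=K,D=D)
def save(g,n): 
    cv2.imwrite('pics/%s.png'%n,g['im'][...,::-1]); np.savez('pics/%s.npz'%n,**g)
def rays(g,px):
    return cv2.undistortPoints(np.array(px,float).reshape(-1,1,2),g['K'],g['D']).reshape(-1,2)
def cloud(g):
    h,w=g['d'].shape; u,v=np.meshgrid(np.arange(w),np.arange(h))
    n=rays(g,np.stack([u,v],-1)).reshape(h,w,2); d=g['d']
    P=np.dstack([n[...,0]*d,n[...,1]*d,d])@g['T'][:3,:3].T+g['T'][:3,3]
    P[d<=0]=np.nan; return P
def onplane(g,px,z):
    n=rays(g,px); r=np.c_[n,np.ones(len(n))]@g['T'][:3,:3].T; o=g['T'][:3,3]
    return o+r*((z-o[2])/r[:,2])[:,None]
def proj(g,P):
    V=np.linalg.inv(g['T']); return cv2.projectPoints(np.array(P,float).reshape(-1,1,3),cv2.Rodrigues(V[:3,:3])[0],V[:3,3],g['K'],g['D'])[0].reshape(-1,2)
E
python3 - <<'E'
from h import *
for n in ['scene','side']:
    g=grab(n); save(g,n); print(n,g['T'][:3,3],g['K'][0,0],g['D'])
print(robot.camera_info('wrist'),robot.read_t())
a=cv2.imread('pics/scene.png');b=cv2.imread('pics/side.png')
E
```

```text
pics
scene [1.06270542 0.10364221 0.97520522] 534.285362002873 [0.0117868 0.        0.        0.        0.       ]
side [ 0.12268365 -0.76290689  1.07082121] 598.1136433398981 [-0.11225403  0.          0.          0.          0.        ]
{'vfov': 68.78784791365028, 'cx': 323.06424809452574, 'cy': 244.4945833653136, 'k1': -0.058657444023187316, 'T_tool_cam': array([[ 3.51607973e-04, -9.69920901e-01, -2.43420052e-01,
         6.50080674e-02],
       [ 9.99999843e-01,  4.47295191e-04, -3.37823597e-04,
         3.37613871e-04],
       [ 4.36542786e-04, -2.43419895e-01,  9.69920906e-01,
        -1.78841726e-01],
       [ 0.00000000e+00,  0.00000000e+00,  0.00000000e+00,
         1.00000000e+00]])} 0.1
```

View pics/scene.png

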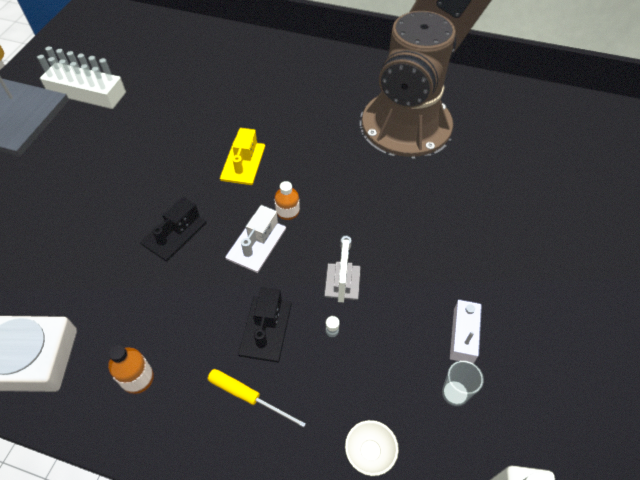

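View pics/side.png

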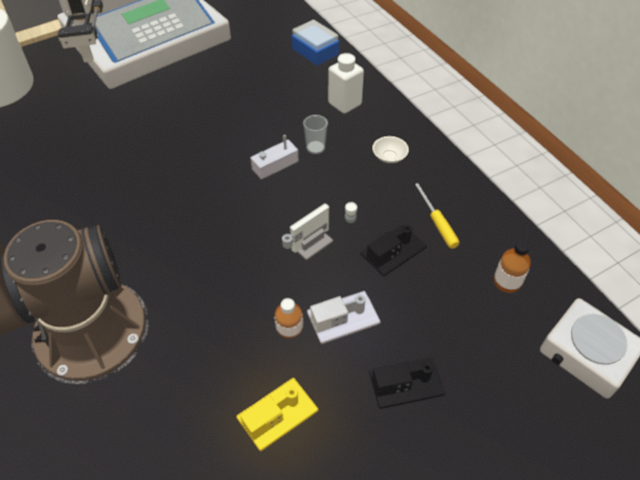

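The white assembly (scene 257,238; side 343,315) is the jamb. The yellow one (243,155) and the two black ones (175,230 and 265,325) are look-alikes. In the rack (scene 466,330), the thin tall rod at (470,338) is the plain pin and the round head at (470,310) is the headed pin. The door knuckle is at scene (346,242).

```bash
python3 - <<'E'
from h import *
for n,pts in dict(scene=dict(jk=(247,241,.055),jblock=(264,216,.055),pin=(472,334,.083),head=(470,309,.056),dk=(346,240,.068),doorfar=(342,298,.088)),
 side=dict(jk=(360,299,.055),jblock=(328,312,.055),pin=(285,137,.083),head=(262,156,.056),dk=(287,240,.068),doorfar=(328,210,.088))).items():
    g=dict(np.load('pics/%s.npz'%n))
    C=cloud(g)
    for k,(u,v,z) in pts.items(): print(n,k,onplane(g,[(u,v)],z)[0].round(3),C[v,u].round(3))
E
```

```text
scene jk [ 0.504 -0.234  0.055] [ 0.502 -0.235  0.052]
scene jblock [ 0.431 -0.224  0.055] [ 0.431 -0.224  0.055]
scene pin [0.585 0.241 0.083] [0.584 0.241 0.082]
scene head [0.52  0.233 0.056] [0.52  0.233 0.056]
scene dk [ 0.446 -0.036  0.068] [ 0.459 -0.033  0.086]
scene doorfar [ 0.59  -0.003  0.088] [ 0.556 -0.01   0.024]
side jk [ 0.509 -0.236  0.055] [ 0.513 -0.231  0.045]
side jblock [ 0.438 -0.231  0.055] [ 0.438 -0.232  0.057]
side pin [0.585 0.237 0.083] [0.587 0.242 0.078]
side head [0.517 0.231 0.056] [0.517 0.23  0.057]
side dk [ 0.447 -0.039  0.068] [ 0.452 -0.029  0.053]
side doorfar [ 0.556 -0.024  0.088] [0.594 0.04  0.004]
```

```bash
cat >> h.py <<'E'
def Rz(a):
    c,s=np.cos(a),np.sin(a); return np.array([[c,s,0],[s,-c,0],[0,0,-1.]])
E
python3 - <<'E'
from h import *
for n,(x,y) in dict(pin=(.56,.237),door=(.5,-.03),jamb=(.5,-.235)).items():
    o=[0,np.pi]
    if n=='door': o=o[::-1]
    for a in o:
        try: robot.goto([x,y,.17],Rz(a))
        except robot.Unreachable: print(n,a,'unreach'); continue
        robot.dwell(.2); g=grab('wrist'); save(g,'w_%s_%d'%(n,a>1)); print(n,a,robot.read_t(),robot.read_qpos(),np.round(robot.read_position(),4))
import glob
ims=[cv2.resize(cv2.imread('pics/w_%s_%d.png'%(n,k)),(266,200)) if 0 else cv2.imread('pics/w_%s_%d.png'%(n,k)) for k in (0,1) for n in ('pin','door','jamb')]
m=np.vstack([np.hstack([cv2.resize(i,(266,200)) for i in ims[r*3:r*3+3]]) for r in (0,1)])
cv2.imwrite('pics/m1.png',m)
E
```

```text
pin 0 2.175 [ 4.13844809e+01  1.57594866e+01 -1.10597837e+01 -9.09522815e-04
 -6.31805170e+01  4.86681055e+01] [0.5598 0.2376 0.17  ]
pin 3.141592653589793 5.075 [ 4.13272521e+01  1.57524507e+01 -1.10708307e+01  5.62644009e-04
 -6.31786216e+01 -1.31314769e+02] [0.56  0.237 0.17 ]
door 3.141592653589793 6.3833 [ 1.91714257e+01  5.73511216e+00 -2.38629747e+01  4.26035478e-04
 -6.04252854e+01 -1.09091848e+02] [ 0.5004 -0.0291  0.1698]
door 0 9.2833 [ 1.90815456e+01  5.68048826e+00 -2.38964003e+01 -2.86660734e-04
 -6.04258189e+01  7.09100901e+01] [ 0.5  -0.03  0.17]
jamb 0 10.3667 [-4.75843672e+00  1.05884071e+01 -1.79281709e+01 -4.05565675e-03
 -6.14623250e+01  9.48463406e+01] [ 0.5003 -0.2341  0.1702]
jamb 3.141592653589793 13.2667 [-4.86121525e+00  1.06138782e+01 -1.79199091e+01 -2.62874842e-03
 -6.14658158e+01 -8.51342379e+01] [ 0.5   -0.235  0.17 ]
```

View pics/m1.png

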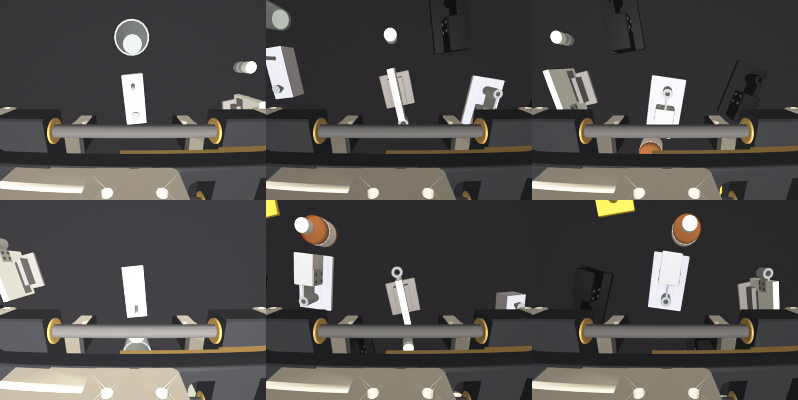

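```bash
python3 - <<'E'
from h import *
def load(n): return dict(np.load('pics/%s.npz'%n))
def sel(C,c,r,z0,z1):
    m=(np.hypot(C[...,0]-c[0],C[...,1]-c[1])<r)&(C[...,2]>z0)&(C[...,2]<z1); return m
crops=[]
for k in (0,1):
    g=load('w_pin_%d'%k); C=cloud(g)
    for n,c,z0,z1 in (('pin',(.585,.24),.075,.09),('head',(.518,.232),.05,.062)):
        m=sel(C,c,.02,z0,z1); P=C[m]; print(k,n,m.sum(),P.mean(0).round(4) if len(P) else '',np.argwhere(m).mean(0).round(1) if len(P) else '')
    g=load('w_jamb_%d'%k); C=cloud(g)
    m=sel(C,(.505,-.235),.02,.05,.06); print(k,'barrel',m.sum(),C[m].mean(0).round(4))
    m=sel(C,(.435,-.225),.06,.05,.062); P=C[m]; r=cv2.minAreaRect((P[:,:2]*1000).astype(np.float32)); print(k,'block',m.sum(),r)
    g2=load('w_door_%d'%k); C=cloud(g2)
    m=sel(C,(.5,-.03),.09,.078,.1); P=C[m]; r=cv2.minAreaRect((P[:,:2]*1000).astype(np.float32)); print(k,'panel',m.sum(),P[:,2].mean(),r)
    m=sel(C,(.447,-.037),.02,.06,.074); print(k,'dk',m.sum(),C[m].mean(0).round(4) if m.sum() else '')
    for gg,c in ((load('w_pin_%d'%k),(.585,.24,.083)),(g,(.505,-.235,.055)),(g2,(.447,-.037,.068)),(g2,(.50,-.03,.088))):
        u,v=proj(gg,[c])[0].astype(int); print('px',u,v)
        u=min(max(u,50),589);v=min(max(v,50),429)
        crops.append(cv2.resize(gg['im'][v-50:v+50,u-50:u+50,::-1],(200,200),interpolation=cv2.INTER_CUBIC))
cv2.imwrite('pics/c1.png',np.vstack([np.hstack(crops[:4]),np.hstack(crops[4:])]))
E
```

```text
0 pin 87 [0.5844 0.2404 0.0805] [210.5 319.4]
0 head 334 [0.5199 0.234  0.0557] [278.7 327. ]
0 barrel 480 [ 0.5065 -0.2366  0.0546]
0 block 2210 ((436.1932067871094, -224.66293334960938), (49.30388259887695, 117.02848815917969), 72.91185760498047)
0 panel 2104 0.08778508415336243 ((510.34002685546875, -22.786239624023438), (100.49970245361328, 12.134970664978027), 12.19080924987793)
0 dk 155 [ 0.4526 -0.0382  0.0668]
px 319 210
px 323 229
px 330 298
px 322 243
1 pin 82 [0.5826 0.2412 0.0803] [269.  328.4]
1 head 365 [0.5188 0.2348 0.056 ] [186.5 320.7]
1 barrel 466 [ 0.5053 -0.2358  0.0547]
1 block 4571 ((435.3623352050781, -224.29556274414062), (49.48884582519531, 118.88658142089844), 73.53712463378906)
1 panel 1688 0.08800868745905974 ((503.0643005371094, -23.556655883789062), (85.35488891601562, 12.074070930480957), 12.157536506652832)
1 dk 499 [ 0.4488 -0.0352  0.0676]
px 327 272
px 323 240
px 313 172
px 321 243
```

View pics/c1.png

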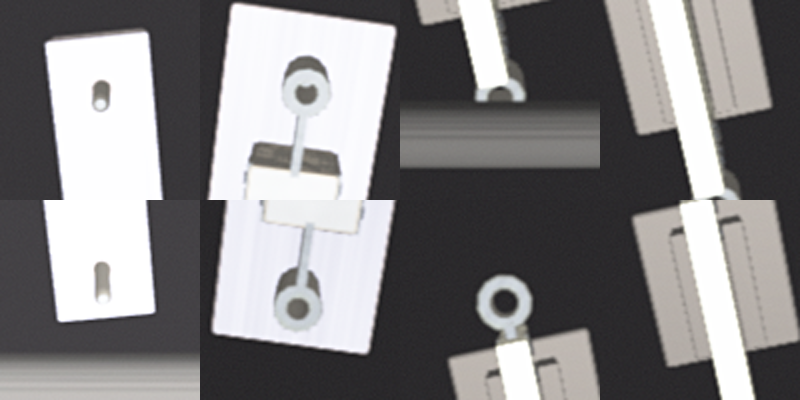

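```bash
cat >> h.py <<'E'
def ringfit(g,c,z,radii,r0=.005):
    from scipy.optimize import minimize
    G=cv2.GaussianBlur(cv2.cvtColor(g['im'],cv2.COLOR_RGB2GRAY).astype(np.float32),(0,0),.8)
    M=np.hypot(cv2.Sobel(G,5,1,0),cv2.Sobel(G,5,0,1)); M=np.minimum(M,200); t=np.linspace(0,2*np.pi,72)
    def cost(p):
        s=0
        for r in radii:
            q=proj(g,np.c_[p[0]/1e3+r*np.cos(t),p[1]/1e3+r*np.sin(t),0*t+z]).astype(np.float32)
            s-=cv2.remap(M,q[None,:,0],q[None,:,1],cv2.INTER_CUBIC).mean()
        return s
    c=np.array(c)*1e3; best=min(((cost(c+[i,j]),i,j) for i in np.arange(-5,5.1,.5) for j in np.arange(-5,5.1,.5)))
    r=minimize(cost,c+best[1:],method='Nelder-Mead'); return r.x/1e3,r.fun
E
python3 - <<'E'
from h import *
L=lambda n: dict(np.load('pics/%s.npz'%n))
for k,px in ((0,(318.5,212)),(1,(328,270.5))): print('pin',onplane(L('w_pin_%d'%k),[px],.083)[0].round(4))
for k in (0,1): print('barrel',ringfit(L('w_jamb_%d'%k),(.506,-.236),.055,(.00475,.011)), ringfit(L('w_jamb_%d'%k),(.506,-.236),.055,(.00475,)))
print('dk',ringfit(L('w_door_1'),(.448,-.036),.068,(.0055,.011)))
for k in (0,1):
    print('head',ringfit(L('w_pin_%d'%k),(.519,.234),.056,(.009,)))
    g=L('w_jamb_%d'%k);C=cloud(g)
    m=(abs(C[...,2]-.01)<.004)&(np.hypot(C[...,0]-.48,C[...,1]+.23)<.12); P=C[m]
    r=cv2.minAreaRect((P[:,:2]*1000).astype(np.float32)); print('plate',m.sum(),r)
    m=(abs(C[...,2]-.055)<.004)&(np.hypot(C[...,0]-.435,C[...,1]+.225)<.05); 
    n,lab,st,ce=cv2.connectedComponentsWithStats(m.astype(np.uint8)); i=1+st[1:,4].argmax(); P=C[lab==i]
    r=cv2.minAreaRect((P[:,:2]*1000).astype(np.float32)); print('block',r)
    # leaf+barrel direction from plate-normal PCA of block
    g=L('w_pin_%d'%k);C=cloud(g); m=(abs(C[...,2]-.04)<.004)&(np.hypot(C[...,0]-.55,C[...,1]-.237)<.08); P=C[m]; print('rack',cv2.minAreaRect((P[:,:2]*1000).astype(np.float32)))
E
```

```text
pin [0.5836 0.2411 0.083 ]
pin [0.5829 0.2408 0.083 ]
barrel (array([ 0.5077061 , -0.23659843]), np.float64(-306.0374450683594)) (array([ 0.50746298, -0.23659964]), np.float64(-202.38812255859375))
barrel (array([ 0.50766015, -0.2365416 ]), np.float64(-331.4012145996094)) (array([ 0.50815883, -0.23605358]), np.float64(-205.86077880859375))
dk (array([ 0.44726042, -0.03616324]), np.float64(-398.27972412109375))
head (array([0.52136937, 0.234493  ]), np.float64(-95.11273956298828))
plate 6131 ((455.4092712402344, -228.76409912109375), (83.28856658935547, 169.05331420898438), 80.21533203125)
block ((461.93743896484375, -230.4351348876953), (42.379661560058594, 45.01869583129883), 82.16950225830078)
rack ((551.4581909179688, 237.27076721191406), (110.32484436035156, 44.10304641723633), 5.671464920043945)
head (array([0.50238184, 0.24668595]), np.float64(-101.1039810180664))
plate 6443 ((455.90118408203125, -228.77993774414062), (80.13806915283203, 166.45216369628906), 82.09274291992188)
block ((446.7796936035156, -227.57347106933594), (42.33266830444336, 75.7232894897461), 81.98957824707031)
rack ((551.5616455078125, 238.08099365234375), (110.69390869140625, 44.18207550048828), 5.731652736663818)
```

```bash
python3 - <<'E'
from h import *
R=Rz(np.pi+np.radians(5.7)); p=np.array([.5836,.2410])
robot.goto([*p,.16],R); robot.move_gripper(.5)
robot.servo_line([*p,.054],speed=.12); robot.dwell(.2)
print(robot.read_position(),robot.read_force())
robot.move_gripper(0.0); print(robot.read_grip_width()*88,robot.read_finger_force(),robot.read_force(),robot.read_position())
robot.servo_line([*p,.16],speed=.1)
R=Rz(np.pi-np.radians(8)); h=np.array([.5077,-.2366])
robot.goto([*h,.16],R); robot.dwell(.3); print(robot.read_position(),robot.read_t(),robot.read_grip_width()*88,robot.read_force())
for n in('wrist','side'): g=grab(n); save(g,'held_'+n)
a=cv2.imread('pics/held_wrist.png')[180:430,200:440]; b=cv2.imread('pics/held_side.png')[200:360,280:440]
cv2.imwrite('pics/held.png',np.hstack([cv2.resize(a,(400,400)),cv2.resize(b,(400,400))]))
E
```

```text
[0.58396468 0.24129242 0.05483735] [ 0.77314001 -0.58336408 -0.14943426]
5.386186274927713 29.999987531919032 [-0.4592319   0.5518027   0.12756255] [0.58359223 0.24098908 0.05395343]
[ 0.50798173 -0.23613866  0.15996462] 21.15 5.1206272816111476 [-0.38755962  0.06449613 -0.42300937]
```

View pics/held.png

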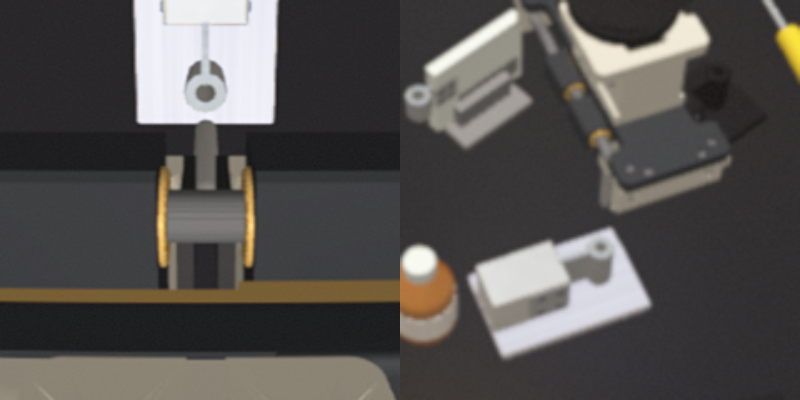

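The pin is held and looks upright (its lower end is at about 323.6,256 in the wrist image), and the knuckle hole is clear. I'll check the tip's offset numerically.

```bash
python3 - <<'E'
from h import *
g=dict(np.load('pics/held_wrist.npz')); C=cloud(g)
t=np.array([.50798,-.23614])
print('expected tip',proj(g,[[*t,.114],[*t,.135]]))
print('knuckle now',ringfit(g,(.5077,-.2366),.055,(.00475,.011)))
for v in range(250,300,6):
    row=g['im'][v,300:350].mean(-1).astype(int); print(v,C[v,323].round(4),row[8:40])
E
```

```text
expected tip [[323.33417818 257.36787453]
 [323.36581882 267.03964013]]
knuckle now (array([ 0.50790309, -0.23639966]), np.float64(-331.2855224609375))
250 [ 0.519  -0.2379  0.0537] [239 241 242 242 241 240 241 243 241 239 238 237 238 235 226 225 234 241
 242 240 239 240 239 236 238 240 241 241 239 237 237 238]
256 [ 0.5042 -0.2358  0.1237] [230 233 236 236 233 232 233 235 234 229 206 160 110  87  86  90  92  93
 113 158 206 230 230 227 229 233 236 235 233 231 229 232]
262 [ 0.5039 -0.2358  0.138 ] [ 40  40  41  42  41  41  42  40  50  75  90  92  94  96  98  99 100 101
 103 103 101  87  57  40  39  40  41  43  39  39  41  42]
268 [ 0.5043 -0.2359  0.1481] [ 43  40  40  40  42  40  41  42  56  79  91  94  97  97  99  98  98 103
 103 103 104  95  72  45  39  41  40  39  41  42  41  41]
274 [ 0.5041 -0.2358  0.1592] [ 40  40  41  42  41  41  40  46  69  87  93  96  96  98 100  98 100 101
 103 105 106 103  84  50  38  42  39  41  42  40  39  41]
280 [ 0.5044 -0.2359  0.1678] [128 106  61  27  23  24  24  25  32  58  85  96  99  99  98 100 101 103
 104 104  97  69  33  22  24  28  23  26  52 100 129 130]
286 [ 0.5039 -0.2358  0.1777] [125  98  47  22  24  24  25  22  32  59  87  97 100 101 100 100 100 103
 105 105  97  70  34  24  25  24  26  22  40  86 121 130]
292 [ 0.5045 -0.2359  0.184 ] [112  58  22  26  25  25  28  24  30  60  87  99 101 102 102 103 107 105
 106 105  97  68  34  24  27  26  24  25  23  48  95 126]
298 [ 0.4765 -0.232   0.2583] [69 41 39 40 38 40 38 39 39 53 72 83 87 90 91 96 96 95 94 93 85 69 44 37
 39 39 41 40 39 41 55 80]
```

```bash
python3 - <<'E'
from h import *
h=[.5078,-.2366]
robot.servo_line([*h,.115],speed=.1)
for z in (.105,.098,.09,.08,.07,.062):
    robot.servo_line([*h,z],speed=.05); f=robot.read_force(); print(z,robot.read_position().round(4) if hasattr(robot.read_position(),'round') else robot.read_position(),np.round(f,1))
    if np.linalg.norm(f)>12: print('stop'); break
else:
    robot.dwell(.3); print(np.round(robot.read_position(),4),np.round(robot.read_force(),1))
    robot.move_gripper(.3); robot.dwell(.3)
    robot.servo_line([*h,.16],speed=.15)
print(robot.read_t())
robot.dwell(.2);g=grab('wrist'); save(g,'ins'); C=cloud(g)
u,v=proj(g,[[*h,.09]])[0].astype(int); print(u,v)
m=(np.hypot(C[...,0]-h[0],C[...,1]-h[1])<.012)&(C[...,2]>.065)&(C[...,2]<.12); print(m.sum(),C[m].mean(0),C[m].max(0))
E
```

```text
0.105 [ 0.5076 -0.2366  0.1048] [-0.5  0.1 -0.2]
0.098 [ 0.5075 -0.2365  0.0976] [ 0.2 -0.1  0.6]
0.09 [ 0.5075 -0.2366  0.0895] [ 0.5  1.2 -1. ]
0.08 [ 0.5075 -0.2365  0.0795] [ 0.5 -0.1 -0.9]
0.07 [ 0.5075 -0.2366  0.0696] [-0.3 -0.   0.4]
0.062 [ 0.5076 -0.2365  0.0616] [ 0.8  0.3 -1.6]
[ 0.5079 -0.2366  0.0621] [ 1.1  0.5 -0.7]
25.825
323 249
144 [ 0.50682506 -0.23607793  0.08295323] [ 0.51132083 -0.23231561  0.09124995]
```

```bash
python3 - <<'E'
from h import *
R=Rz(np.pi+np.radians(12.2)); p=np.array([.5005,-.0249])
robot.goto([*p,.17],R); robot.move_gripper(.5)
robot.servo_line([*p,.049],speed=.15); robot.dwell(.3)
print(robot.read_position(),robot.read_force())
robot.move_gripper(0.0); print(robot.read_grip_width()*88,robot.read_finger_force(),robot.read_force(),robot.read_position())
robot.servo_line([*p,.145],speed=.1); print(robot.read_force())
a=np.radians(-8); x=np.array([np.cos(a),np.sin(a)]); h=np.array([.5078,-.2366])
robot.goto([*(h+.054*x),.145],Rz(np.pi+a)); robot.dwell(.4)
print(robot.read_position(),robot.read_t(),robot.read_grip_width()*88,robot.read_finger_force())
g=grab('wrist'); save(g,'door'); C=cloud(g)
m=(np.hypot(C[...,0]-h[0],C[...,1]-h[1])<.02)&(C[...,2]>.14)&(C[...,2]<.18); print(m.sum(),C[m].mean(0))
for z in (.160,.162,.164,.166,.168): print(z,ringfit(g,h,z,(.0055,.011)))
m=(C[...,2]>.172)&(C[...,2]<.195)&(np.hypot(C[...,0]-h[0]-.03,C[...,1]-h[1])<.06); P=C[m]; print(m.sum(),P.mean(0) if m.sum() else'')
s=grab('side'); save(s,'door_side')
b=s['im'][150:390,240:480,::-1]
cv2.imwrite('pics/door_v.png',np.hstack([cv2.resize(g['im'][100:400,170:470,::-1],(400,400)),cv2.resize(b,(400,400))]))
E
```

```text
[ 0.50083261 -0.02479249  0.04956959] [0.0074027  0.36604571 0.17401156]
12.033958709653755 29.992457628250122 [ 0.13687187 -0.0435461  -0.13365089] [ 0.5004624  -0.02492591  0.04894566]
[-0.90119761  0.04156347 -2.18837806]
[ 0.56149041 -0.24349953  0.14529528] 31.8 12.078755456383613 29.990168809890747
1820 [ 0.51089969 -0.23638374  0.1631981 ]
0.16 (array([ 0.50815544, -0.23633502]), np.float64(-286.4129638671875))
0.162 (array([ 0.50802831, -0.23628223]), np.float64(-296.48211669921875))
0.164 (array([ 0.50791216, -0.23623097]), np.float64(-297.39727783203125))
0.166 (array([ 0.50779632, -0.23619409]), np.float64(-291.2024841308594))
0.168 (array([ 0.50774781, -0.23613035]), np.float64(-281.1357727050781))
3832 [ 0.54776487 -0.24163554  0.18376761]
```

View pics/door_v.png

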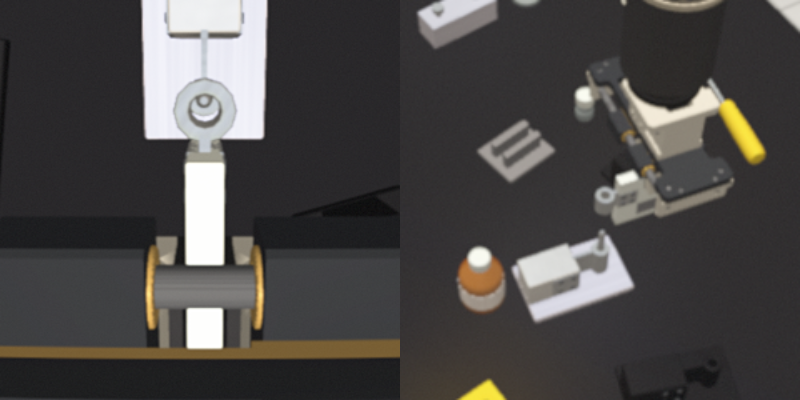

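The door knuckle sits over the pin (the pin tip shows through the hole) and the panel lines up with the leaf. I'll lower it now.

```bash
python3 - <<'E'
from h import *
c=[.5612,-.2440]
for z in (.115,.1,.09,.08,.07,.0635,.0615):
    robot.servo_line([*c,z],speed=.05); f=robot.read_force(); print(z,np.round(robot.read_position(),4),np.round(f,1))
    if np.linalg.norm(f)>14: print('stop'); break
robot.dwell(.5); print(np.round(robot.read_position(),4),np.round(robot.read_force(),1),robot.read_finger_force(),robot.read_t())
g=grab('wrist'); save(g,'fin'); C=cloud(g)
h=(.5077,-.2365); print(ringfit(g,h,.08,(.011,)))
m=(np.hypot(C[...,0]-h[0],C[...,1]-h[1])<.011)&(np.hypot(C[...,0]-h[0],C[...,1]-h[1])>.006)&(C[...,2]>.07); print('rim z',np.median(C[m][:,2]))
m=(np.hypot(C[...,0]-h[0],C[...,1]-h[1])<.004)&(C[...,2]>.05); print('pin top',C[m].mean(0) if m.sum() else 0,m.sum())
s=grab('side')
cv2.imwrite('pics/fin_v.png',np.hstack([cv2.resize(g['im'][100:400,170:470,::-1],(400,400)),cv2.resize(s['im'][200:360,280:440,::-1],(400,400))]))
E
```

```text
0.115 [ 0.5613 -0.2441  0.1151] [-0.1  0.6 -2.5]
0.1 [ 0.5609 -0.244   0.0996] [ 0.9  0.4 -2.5]
0.09 [ 0.5609 -0.244   0.0895] [ 0.5  0.  -1.7]
0.08 [ 0.5608 -0.244   0.0795] [ 0.6  0.1 -1.9]
0.07 [ 0.5609 -0.244   0.0695] [-1.  -0.1 -2.1]
0.0635 [ 0.5609 -0.2439  0.0631] [ 0.5 -0.2 -1.7]
0.0615 [ 0.5612 -0.244   0.0615] [ 0.  -0.2 -3.5]
[ 0.5612 -0.244   0.0615] [ 0.1  0.7 -2.2] 29.990212619304657 35.1833
(array([ 0.50780328, -0.23659042]), np.float64(-138.10867309570312))
rim z 0.08042807531022911
pin top [ 0.50730182 -0.23636389  0.08507193] 286
```

View pics/fin_v.png

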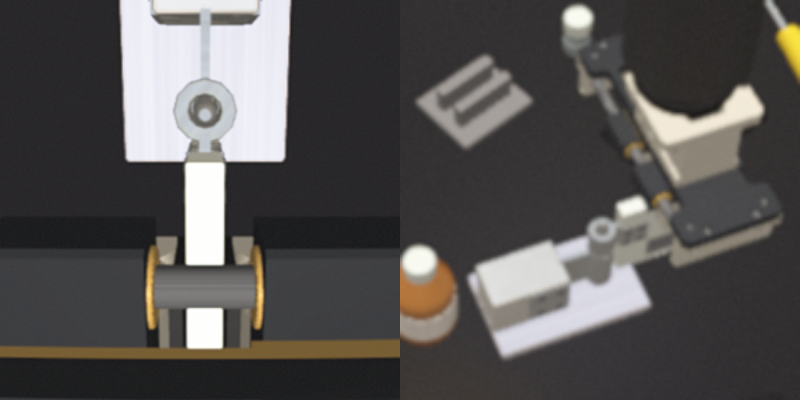

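The knuckles meet (top rim 80.4 mm, expected 80), the pin is inside, and the door is in line and gripped, so I'm handing it in.

```bash
python3 -c "
from rig import robot
print(robot.job_done())"
```

```text
the job is handed in; nothing more can be done
None
```

I handed the job in at about 35 s: the pin stands home in the fixed knuckle, and the door hangs on it in line with the leaf, still gripped; the rig returned no verdict.

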